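Hold a bayonet collar home on the depth gauge

TASK

Check the knurled collar on the dial depth gauge. With the gauge still empty, first push its sprung anvil down level with the top of the spigot to make sure that it moves freely; then set the collar open end down over the spigot and turn it until its hidden keyways drop over the two pins. Push the collar down fully home on the gauge's seat and finish while holding it there for the reading, without letting go; leave the eraser, the club head and the brass weight where they are.

Things in the scene. Friction and masses are not known exactly. Their poses are not given: they have to be found in the camera images.
- gauge: dial depth gauge, fixed to the table: grey base plate 176 x 92 mm, top 16 mm above the table, with a tilted dial at its far end. Origin on the table under the axis of its upright spigot; z up; +x runs along the base to the dial (centre at x 104 mm, 60 mm across, up to 80 mm high). Base from x -50 to +126 mm
- spigot_top (a point): centre of the top of the steel spigot, 49.5 mm above the table. Spigot 36 mm in diameter, with a lead-in cone at the top (4 mm high, 28 to 36 mm). Two fixed pins of 6 mm diameter stick 4 mm out of its sides along the gauge's +y and -y; their upper edges are 11 mm above the seat
- gauge_seat (a point): centre of the flat steel seat (66 mm across) round the foot of the spigot, on the spigot's axis, 20 mm above the table: the collar's rim rests on it when fully home. Axes as the gauge's
- anvil_top (a point): centre of the top of the sprung anvil, a steel disc 22 mm across in the middle of the spigot's top. Free, it stands 7 mm above the spigot's top (56.5 mm above the table)
- anvil (a joint): how far the sprung anvil is pushed down, m: 0 free, 0.007 level with the spigot's top, 0.0065 with the collar fully home. The spring pushes up with 6.4 N at 0, rising to 12 N at 0.007; it returns by itself and also turns the dial's pointer
- collar: knurled steel collar, about 0.4 kg, smooth inside, 56 mm across and 38 mm high, standing loose on the table, open end down. Origin at the centre of its lower rim, z up along its axis. Bore 38 mm in diameter, 30 mm deep. Four keyways 8.6 mm wide, 90 degrees apart, run up the bore from the rim; they cannot be seen from outside and nothing marks where they lie round the collar
- collar_top (a point): centre of the collar's top face (12 mm hole in it), 38 mm above its rim. Not lined up, the collar stands on the pins, rim 11 mm above the seat; with a keyway over each pin (3.5 degrees of play either way) it drops until its inside meets the anvil, rim 6.5 mm above the seat; from there it is pushed home against the spring, which lifts it again if let go
- eraser: white eraser block 30 x 50 x 18 mm lying on the table, bystander; origin at the centre of its underside
- head: black golf club head 70 x 119 x 50 mm lying on the table, bystander; origin at the centre of its underside
- weight: brass test weight with a knob, 40 mm across and 36 mm high, bystander; origin at the centre of its underside
There are look-alikes about, which are no part of the job. Leave any pink or purple look-alike of the collar alone.

How it is judged:
On the way, in this order (a step that is already met when the one before it is completed fails the run):
1. the anvil of the empty gauge is pushed down, level with the spigot's top (at least 6 mm), the collar still away from the gauge (value of joint anvil above 0.006 m and horizontal distance between collar and gauge_seat above 0.08 m), for 0.05 s.
2. the collar is over the spigot, on the pins or lower (horizontal distance between collar and gauge_seat below 0.004 m and z of collar in the frame of gauge_seat below 0.014 m and angle between collar's own z axis and vertical below 0.2 rad), for 0.1 s.
At the end, for the whole second after the job is handed in: The robot still holds the collar pushed home over the pins: its rim within 1.5 mm of the seat and centred within 3 mm, upright within 0.06 rad, at rest, the anvil pushed down by at least 5.5 mm, with a force of more than 2 N between robot and collar (z of collar in the frame of gauge_seat below 0.0015 m and horizontal distance between collar and gauge_seat below 0.003 m and angle between collar's own z axis and vertical below 0.06 rad and value of joint anvil above 0.0055 m and contact force between any of the fingers, the arm and collar above 2 N and horizontal distance between collar and anvil_top below 0.003 m and linear speed of collar below 0.02 m/s); the arm keeps its last pose, push and grip.
It fails at once if a bystander is pushed away (more than 20 mm) (distance of any of eraser, head, weight from where it was at the start of the episode above 0.02 m).
It also fails if it takes over 72 s, if anything falls off the work surface, if the arm or the gripper's body presses on something with over 40 N, if the wrist force passes 120 N, or if a joint passes its speed limit or range.

ROBOT

A 6-joint arm with a two-finger parallel gripper is mounted at the origin on a cart in front of the work surface, level with it; the furniture and walls round the work are solid. World frame = base frame: x ahead of the robot, y to its left, z up, the work surface at z = 0. Lengths are in m, angles in rad, forces in N, time in s.
With the tool pointing down it reaches from about 0.325 to 0.85 m from the base axis. Payload 4.4 kg.
Tool frame: the origin (TCP) lies at the very end of the fingers, on their centre line; the grasp point (between the pads) lies 19 mm behind it; z points along the fingers, y is the line along which they close (so a half turn about z gives the same grasp; the last joint's range is limited). The gripper opens to 94 mm and grips with 3 to 60 N. Pads are 16 mm wide; open, the fingers measure 119 mm over their backs; the gripper's body (75 mm by 177 mm) begins 78 mm behind the grasp point.
Start: joints at [-1.341, 0.207, 1.542, -0, 1.393, -0.15], TCP at [0.213, -0.534, 0.176] pointing down, gripper open.
Joint ranges: [-2.73, 2.73], [-0.86, 2.22], [0.23, 2.46], [-1.11, 4.25], [0.08, 2.63], [-2.82, 2.82]. Speed limits (rad/s): [2.79, 2.79, 3.14, 3.14, 3.14, 3.14].

INTERFACE

Orientations are given as a unit quaternion [x, y, z, w].
In Python, from rig import status, imaging, ticket gives the robot as it stands. The module is installed in compiled form; this text tells all that it offers.
- The arm moves only by the tool move_arm, never from a script. Its argument "motion" is a list of rows, each a list of 3 entries, a list of its own where there are three numbers: the shift along the tool's x, y, z in mm, then the turn about the tool's z in rad, then the closure, from 0 (fully open) to 1 (shut). In form: [[[x, y, z], twist, jaw], ...]. A call has 1 to 12 rows; each row shifts and turns the commanded pose from where the row before left it, along the tool's axes as they then stand; what a row does not reach is not made up. A row lasts 1/10 s, in which the tool goes at most 50 mm and 8.59 degrees, less where a joint would pass 70% of its speed; a pose out of reach is approached as far as the arm can. A call with a gripper value outside its range is refused whole. The fingers move at their own pace and stop on an object; "grip_force" is the grip in N (left out, the last holds). Time passes only in rows, so rows that do not move let the fingers close. It gives the time, the measured TCP pose, the force, the opening and the grip force at its end, in the units of the state.
- status.sense(): the state, without advancing time (a new reading comes with each control period).
- imaging.snapshot(name): name is "scene" or "side" or "wrist"; returns (picture, depth): 480x640x3 uint8, blue, green, red; 480x640 float32, m along the optical axis (not along the pixel's ray), 0 where there is no reading.
- imaging.camera_model(name): a dict with "mtx" (3x3 intrinsics, pixels), "origin" and "rotation" of the camera in the world. Camera axes: x right, y down, z forward; pixel columns grow to the right and rows downward; lengths in m; the calibration is good to about 2 mm. A picture is of the moment at which its call begins: read the wrist's pose just before it. camera_model takes no time and is no camera call; for the wrist camera it gives the pose at the moment of the call.
- ticket.sign_off(): hands the job in; it is judged then, once.
The state is a dict: "clock": time; "joint_pos": joint angles; "dq": joint speeds; "joint_efforts": joint torques, N m; "eef_pos": TCP position; "tool_rot": TCP orientation; "contact_force": force on the tool from outside, world axes, zero at the start; "moment": the same for the moment, N m; "finger_gap": finger opening in m; "finger_force": force on a finger pad.
Only numpy, scipy, OpenCV 4.12 (cv2) and the standard library are available. Lean on these libraries where they do the work, as an engineer would, in place of code of your own. Each camera call takes 0.05 s, during which the arm holds its last target. There are 200 camera calls.

## Working session

There is one attempt and no reset: what is moved stays moved. The work goes in short steps, Python scripts to look and compute and a tool call to move; the robot and the scene stay as the last step left them, time stands still between calls to the robot, and variables do not carry over. Pictures are saved under pics/ and viewed, at most 10 in all, crops included, and the job is handed in when it is done.

Besides the shell and the picture viewer there is one more tool, called after "Request:" as name([rows], argument=value, ...), one row to a line, values as JSON. move_arm: Moves the arm, as the interface text tells. Its arguments: {"type":"object","properties":{"motion":{"type":"array"},"grip_force":{"type":"number"}},"required":["motion"]}

```bash
mkdir -p pics
python3 - <<'E'
from rig import status, imaging
import cv2,numpy as np
s=status.sense();print(s)
for n in("scene","side"):
    p,d=imaging.snapshot(n);m=imaging.camera_model(n);cv2.imwrite(f"pics/{n}0.png",p);np.savez(f"{n}0.npz",p=p,d=d,**m);print(n,m)
E
```

```text
{'clock': 0.0, 'joint_pos': array([-1.34149029e+00,  2.07407411e-01,  1.54289414e+00,  1.70370769e-05,
        1.39345939e+00, -1.50480166e-01]), 'dq': array([ 0.00069277, -0.00029568, -0.00025627, -0.00060892, -0.00059194,
        0.0015401 ]), 'joint_efforts': array([-8.26405885e-04, -3.70876086e+01, -2.81417513e+01,  6.97309943e-02,
        3.62148404e-02, -1.64627863e-04]), 'eef_pos': array([ 0.21298019, -0.53320775,  0.17472636]), 'tool_rot': array([ 9.82024126e-01,  1.88752325e-01, -3.43415041e-05, -1.08363403e-03]), 'contact_force': array([ 0.83657245, -0.25790642,  0.41296217]), 'moment': array([-0.0402984 , -0.00151015, -0.04190748]), 'finger_force': 0.0, 'finger_gap': 0.09405072647962794}
scene {'mtx': array([[483.7684037 ,   0.        , 326.29706404],
       [  0.        , 483.7684037 , 239.93578707],
       [  0.        ,   0.        ,   1.        ]]), 'origin': array([-0.02739722, -0.50476111,  0.41557808]), 'rotation': array([ 0.74631121, -0.36950406,  0.24715871, -0.49537753])}
side {'mtx': array([[534.26012657,   0.        , 316.72362751],
       [  0.        , 534.26012657, 240.02956511],
       [  0.        ,   0.        ,   1.        ]]), 'origin': array([0.30776524, 0.56861983, 0.57500693]), 'rotation': array([-0.18760436,  0.87718334, -0.43274894,  0.08990188])}
```

View pics/scene0.png

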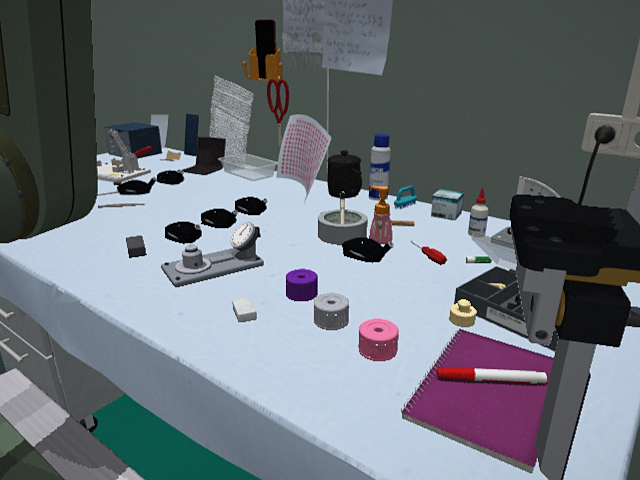

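View pics/side0.png

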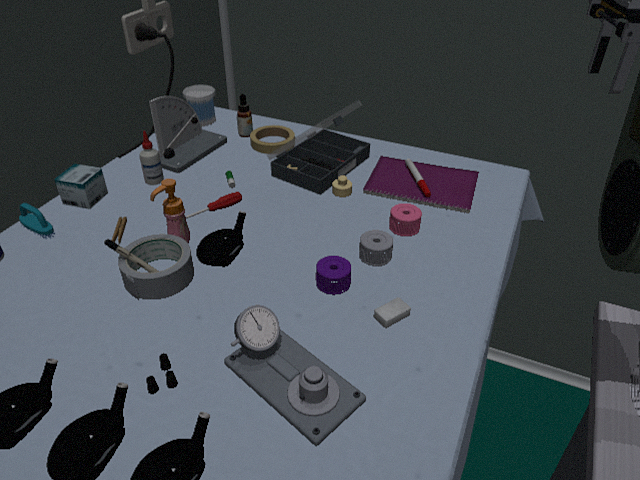

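The scene view shows three collars: purple (301,284), grey (331,311) and pink (378,339). In the side view they are at (333,275), (376,247) and (405,219). The grey one fits, being bare steel; the pink and purple ones are look-alikes. The spigot is at scene (190,258) and side (314,380). I'll confirm in an enlarged crop and measure.

```bash
cat > h.py <<'E'
import numpy as np,cv2
from scipy.spatial.transform import Rotation as R
def ray(m,u,v):
    K=m["mtx"];r=R.from_quat(m["rotation"]) if np.ndim(m["rotation"])==1 else R.from_matrix(m["rotation"])
    return np.array(m["origin"]),r.apply(np.linalg.inv(K)@[u,v,1.])
def dep(m,d,u,v):
    o,r=ray(m,u,v);w=d[int(v)-1:int(v)+2,int(u)-1:int(u)+2];return o+r*np.median(w)
def tri(m1,p1,m2,p2):
    a,u=ray(m1,*p1);b,v=ray(m2,*p2)
    t=np.linalg.lstsq(np.c_[u,-v],b-a,rcond=None)[0];x,y=a+u*t[0],b+v*t[1];return (x+y)/2,np.linalg.norm(x-y)
def plane(m,u,v,z):
    o,r=ray(m,u,v);return o+r*(z-o[2])/r[2]
E
python3 - <<'E'
from h import *
A=dict(np.load("scene0.npz"));B=dict(np.load("side0.npz"))
for n,a,b,z in(("collar",(331,301),(376,238),.038),("anvil",(192,248),(314,371),.0565)):
    print(n,tri(A,a,B,b),dep(A,A["d"],a[0]-8 if n=="collar" else a[0],a[1]),plane(A,*a,z),plane(B,*b,z))
# fit dense: points by depth
for n,M in(("scene",A),("side",B)):
    v,u=np.mgrid[0:480,0:640];o,_=ray(M,0,0)
    rr=R.from_quat(M["rotation"]).apply((np.linalg.inv(M["mtx"])@np.stack([u.ravel(),v.ravel(),np.ones(u.size)])).T)
    P=o+rr*M["d"].reshape(-1,1);np.save(n+"P.npy",P)
    for nm,c,zl,zh,rad in(("collar",tri(A,(331,301),B,(376,238))[0],.036,.041,.035),("anvil",tri(A,(192,248),B,(314,371))[0],.0545,.059,.02)):
        k=(np.hypot(*(P[:,:2]-c[:2]).T)<rad)&(P[:,2]>zl)&(P[:,2]<zh);q=P[k]
        if k.sum()>4:print(n,nm,k.sum(),q.mean(0),cv2.minEnclosingCircle(q[:,:2].astype(np.float32)))
c1=cv2.resize(A["p"][220:350,150:410],(780,390),interpolation=3);c2=cv2.resize(B["p"][210:430,220:480],(236,200))
cv2.imwrite("pics/crop1.png",c1)
c2=cv2.resize(B["p"][220:440,210:450],(654,600),interpolation=3);cv2.imwrite("pics/crop2.png",c2)
E
```

```text
collar (array([ 0.50131187, -0.11488418,  0.03803174]), np.float64(0.0025906259353622955)) [ 0.4913948  -0.10573538  0.0382473 ] [ 0.49928436 -0.11531524  0.038     ] [ 0.50252805 -0.11639895  0.038     ]
anvil (array([0.47728704, 0.18889167, 0.05451282]), np.float64(0.001848537080112505)) [0.47255715 0.18370022 0.05691147] [0.47313071 0.18449004 0.0565    ] [0.47753039 0.18970756 0.0565    ]
scene collar 512 [ 0.49838936 -0.11600823  0.03819359] ((0.5000288486480713, -0.11565296351909637), 0.028284389525651932)
scene anvil 60 [0.47524066 0.18997448 0.05707532] ((0.47644996643066406, 0.1922914683818817), 0.012746142223477364)
side collar 419 [ 0.50072603 -0.11217691  0.0372801 ] ((0.5013351440429688, -0.11254391074180603), 0.02829938940703869)
side anvil 206 [0.47726841 0.19323269 0.05589585] ((0.4781145453453064, 0.19274282455444336), 0.0118638901039958)
```

View pics/crop2.png

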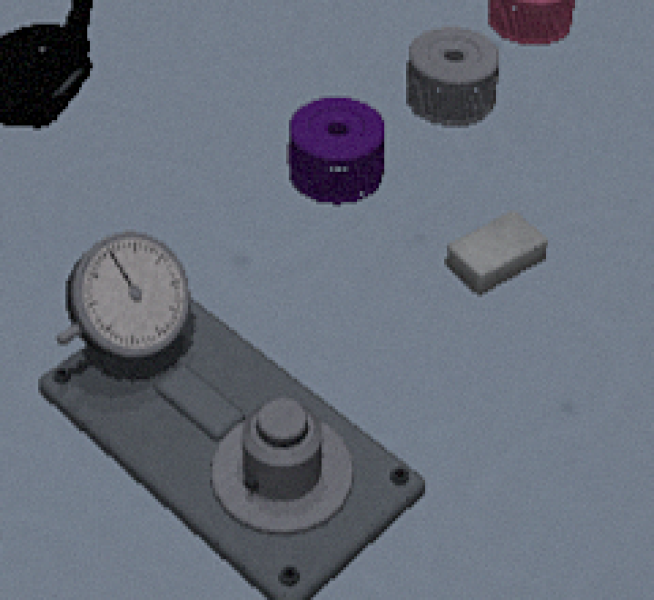

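The crop confirms it: the grey steel collar is at crop (452,75), with the purple and pink ones on either side. The gauge has one pin visible at crop (251,484). Next I need the gauge yaw, the neighbours and the wrist camera geometry.

Run:
```python
from h import *
from rig import imaging,status
A=dict(np.load("scene0.npz"));B=dict(np.load("side0.npz"))
for n,a,b in(("dial",(244,235),(259,326)),("purple",(301,274),(333,265)),("pink",(378,326),(405,210)),("eraser",(245,305),(392,309)),("weight",(462,303),(342,179))):
    print(n,tri(A,a,B,b))
P=np.load("sideP.npy");k=(np.abs(P[:,2]-.016)<.003)&(np.hypot(P[:,0]-.49,P[:,1]-.2)<.17)
img=k.reshape(480,640).astype(np.uint8);n,l,st,_=cv2.connectedComponentsWithStats(img);j=1+np.argmax(st[1:,4])
q=P[(l==j).ravel()][:,:2].astype(np.float32);print("base rect",cv2.minAreaRect(q),len(q))
s=status.sense();m=imaging.camera_model("wrist");T=R.from_quat(s["tool_rot"])
print(m["mtx"],T.inv().apply(m["origin"]-s["eef_pos"]),T.inv().apply(ray(m,*m["mtx"][:2,2])[1]),(T.inv()*R.from_quat(m["rotation"])).as_matrix().round(2))
d=np.array([.477,.192,.175])-s["eef_pos"];print(T.inv().apply(d)*1e3,T.as_matrix().round(3))
```

```text
dial (array([0.57360392, 0.15278521, 0.0575304 ]), np.float64(0.0006355228282883707))
purple (array([ 0.53990839, -0.02089912,  0.03966822]), np.float64(0.0005024947949997654))
pink (array([ 0.4810951 , -0.21190611,  0.040296  ]), np.float64(0.00101851516126852))
eraser (array([0.43347097, 0.00912242, 0.01637582]), np.float64(0.0018043451163611184))
weight (array([ 0.62696308, -0.27596651,  0.03274797]), np.float64(0.000773843715520264))
base rect ((0.5128023624420166, 0.1800038367509842), (0.0921754464507103, 0.17625528573989868), 69.64515686035156) 5114
[[377.12552389   0.         319.25080646]
 [  0.         377.12552389 242.9141478 ]
 [  0.           0.           1.        ]] [ 0.07769538  0.00046395 -0.20970965] [-2.62592683e-01  1.87323875e-04  9.64906756e-01] [[ 0.   -0.96 -0.26]
 [ 1.    0.    0.  ]
 [-0.   -0.26  0.96]]
[ 514.08065042 -575.70109171    1.13432539] [[ 0.929  0.371 -0.   ]
 [ 0.371 -0.929  0.002]
 [ 0.    -0.002 -1.   ]]
```

Request:
move_arm([
  [[30, -34, 0], 0, 0.5],
  [[30, -34, 0], 0, 1],
  [[30, -34, 0], 0, 1],
  [[30, -34, 0], 0, 1],
  [[30, -34, 0], 0, 1],
  [[30, -34, 0], 0, 1],
  [[30, -34, 0], 0, 1],
  [[30, -34, 0], 0, 1],
  [[30, -34, 0], 0, 1],
  [[30, -34, 0], 0, 1],
  [[30, -34, 0], 0, 1],
  [[30, -34, 0], 0, 1],
], grip_force=20)

```text
clock: 1.3
eef_pos: [0.3962, -0.0197, 0.1757]
tool_rot: [0.982, 0.189, 0.0, 0.0]
contact_force: [0.9, -0.1, 0.6]
finger_gap: 0.0021
finger_force: 0.0
```

Request:
move_arm([
  [[30, -34, 0], 0, 1],
  [[30, -34, 0], 0, 1],
  [[30, -34, 0], 0, 1],
  [[30, -34, 10], 0, 1],
  [[30, -30, 20], 0, 1],
  [[4, -2, 15], 0, 1],
  [[0, 0, 0], 0, 1],
  [[0, 0, 0], 0, 1],
  [[0, 0, 0], 0, 1],
])

```text
clock: 2.2
eef_pos: [0.4773, 0.1908, 0.1317]
tool_rot: [0.982, 0.188, 0.001, 0.0]
contact_force: [1.0, 0.1, -0.6]
finger_gap: 0.0004
finger_force: 0.0
```

Run:
```python
from h import *
from rig import imaging,status
s=status.sense();m=imaging.camera_model("wrist");p,d=imaging.snapshot("wrist");print(s)
cv2.imwrite("pics/w1.png",p);np.savez("w1.npz",p=p,d=d,**m,tcp=s["eef_pos"],tr=s["tool_rot"])
```

```text
{'clock': 2.2, 'joint_pos': array([ 2.11938202e-01,  1.18316811e-01,  1.73886240e+00, -1.64391539e-04,
        1.28329210e+00,  1.40410317e+00]), 'dq': array([-0.00743537, -0.00900412, -0.00532528,  0.00100985, -0.00115527,
       -0.0016618 ]), 'joint_efforts': array([ 2.74273250e-01, -3.14355469e+01, -2.65931064e+01,  4.21720545e-02,
       -5.74992690e-02, -1.58067545e-03]), 'eef_pos': array([0.4773358 , 0.19082109, 0.13168757]), 'tool_rot': array([9.82128709e-01, 1.88209664e-01, 5.62314261e-04, 6.61321045e-05]), 'contact_force': array([ 0.9639464 ,  0.12868165, -0.58029496]), 'moment': array([ 0.03997933, -0.07819164, -0.00041554]), 'finger_force': 0.0, 'finger_gap': 0.0004167964007282811}
```

View pics/w1.png

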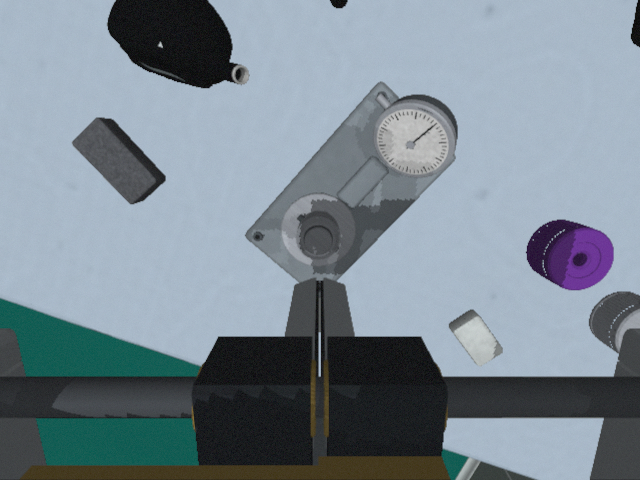

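The wrist view shows the anvil at about (319,238) and the fingertips at (319,282). The dial is at (415,140), the purple collar at (570,255) and the grey collar at (620,320). I'll fit the anvil and seat by depth.

```bash
cat >> h.py <<'E'
def cloud(M):
    v,u=np.mgrid[0:480,0:640];r=R.from_quat(M["rotation"]) if np.ndim(M["rotation"])==1 else R.from_matrix(M["rotation"])
    return M["origin"]+r.apply((np.linalg.inv(M["mtx"])@np.stack([u.ravel(),v.ravel(),np.ones(u.size)])).T)*M["d"].reshape(-1,1)
def disc(P,c,z,rad,tol=.0025):
    q=P[(np.hypot(*(P[:,:2]-c).T)<rad)&(abs(P[:,2]-z)<tol)];
    return len(q),q.mean(0).round(4),cv2.minEnclosingCircle(q[:,:2].astype(np.float32))
E
python3 - <<'E'
from h import *
W=dict(np.load("w1.npz"));P=cloud(W)
for n,z,r in(("anvil",.0565,.02),("spig",.0495,.025),("seat",.020,.045)):print(n,disc(P,[.477,.192],z,r,.002))
print("tri anvil",[tri(W,(319,238),dict(np.load("side0.npz")),(314,371))])
k=(np.abs(P[:,2]-.016)<.0015)&(np.hypot(P[:,0]-.51,P[:,1]-.18)<.12)
print(cv2.minAreaRect(P[k][:,:2].astype(np.float32)))
T=R.from_quat(W["tr"]);print(T.inv().apply(np.array([.477,.192,.06])-W["tcp"])*1e3)
E
```

```text
anvil (588, array([0.4794, 0.1923, 0.0571]), ((0.47907423973083496, 0.19202695786952972), 0.011326959356665611))
spig (674, array([0.4815, 0.1928, 0.0495]), ((0.47926005721092224, 0.19208019971847534), 0.01785089820623398))
seat (2688, array([0.483 , 0.1931, 0.0206]), ((0.47700178623199463, 0.19205060601234436), 0.04505166411399841))
tri anvil [(array([0.4793783 , 0.19048276, 0.05514152]), np.float64(0.004322995386799812))]
((0.5146204829216003, 0.17896878719329834), (0.09115529805421829, 0.174161896109581), 69.50538635253906)
[ 4.64251548e-02 -1.24401516e+00  7.16872454e+01]
```

Request:
move_arm([
  [[1.4, -1, 20], 0, 1],
  [[0, 0, 25], 0, 1],
  [[0, 0, 20], 0, 1],
  [[0, 0, 6], 0, 1],
  [[0, 0, 0], 0, 1],
  [[0, 0, 5], 0, 1],
  [[0, 0, 2], 0, 1],
  [[0, 0, 1], 0, 1],
  [[0, 0, 1], 0, 1],
  [[0, 0, 0], 0, 1],
])

```text
clock: 3.25
eef_pos: [0.478, 0.193, 0.051]
tool_rot: [0.982, 0.189, 0.0, -0.0]
contact_force: [0.3, -0.2, 0.4]
finger_gap: 0.0006
finger_force: 0.0
```

Request:
move_arm([
  [[0, 0, 1], 0, 1],
  [[0, 0, 0], 0, 1],
])

```text
clock: 3.45
eef_pos: [0.4779, 0.193, 0.0498]
tool_rot: [0.982, 0.189, -0.0, -0.0]
contact_force: [-0.1, 1.1, -0.2]
finger_gap: 0.0006
finger_force: 0.0
```

Run:
```python
from h import *
from rig import imaging,status
s=status.sense();print(s["eef_pos"],s["contact_force"],s["moment"])
p,d=imaging.snapshot("side");c=cv2.resize(p[290:430,220:380],(686,600),interpolation=3);cv2.imwrite("pics/s2.png",c)
```

```text
[0.47787885 0.19295104 0.04979308] [-0.08204692  1.11810709 -0.16911521] [ 0.01650735 -0.00673461 -0.04974828]
```

View pics/s2.png

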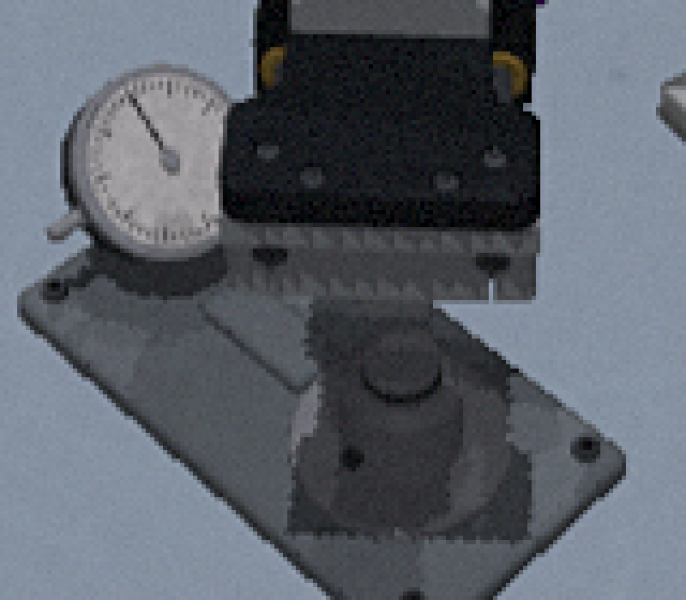

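The pads aren't visible on the anvil, the dial hasn't moved and the force is about 0. The tip is probably not where I assumed, so I'll check it from depth.

Run:
```python
from h import *
from rig import imaging,status
s=status.sense();tcp=s["eef_pos"];print(tcp,s["finger_gap"])
ims=[]
for n in("side","scene","wrist"):
    m=imaging.camera_model(n);p,d=imaging.snapshot(n);M=dict(m,d=d);P=cloud(M)
    ro=R.from_quat(m["rotation"]);c=m["mtx"]@ro.inv().apply(tcp-m["origin"]);u,v=c[:2]/c[2];print(n,"tcp px",u,v,"depth exp",c[2],"seen",d[int(v)-2:int(v)+3,int(u)-2:int(u)+3].mean())
    np.savez(n+"3.npz",p=p,**M)
    k=(np.hypot(*(P[:,:2]-tcp[:2]).T)<.10)&(d.ravel()>0);z=P[k,2];print(np.histogram(z,np.arange(0,.26,.01))[0])
    a,b=int(np.clip(v-75,0,330)),int(np.clip(u-100,0,440));q=cv2.resize(p[a:a+150,b:b+200],(400,300));cv2.circle(q,(int((u-b)*2),int((v-a)*2)),4,(0,0,255),1);ims.append(q)
cv2.imwrite("pics/c3.png",np.vstack([np.hstack(ims[:2]),np.hstack([ims[2],ims[2]*0])]))
```

```text
[0.47788101 0.19298013 0.04982979] 0.0004013207619497902
side tcp px 312.61772973958335 376.43018943558707 depth exp 0.6469536610914759 seen 0.6144267
[9200 4757  707  162  590  558   27    0   15   52    0    0    0    0
    0    0    0  142  558  585  702 2756  616  323  358]
scene tcp px 191.51190762911503 249.3464265579975 depth exp 0.9014093659438706 seen 0.89080256
[2139 1293  425  114  222  213   19    0   47   90   91   93   92   97
   97  101   96  110  438  671  466  737  624  266  253]
wrist tcp px 318.31517256336224 276.6361176614645 depth exp 0.22277248875900255 seen 0.2124768
[25978 16240  5714   262  2036  3156   114     0   238   418   564   585
   715   846   235   114     0  1250  9554 23706 25196     0     0     0
     0]
```

View pics/c3.png

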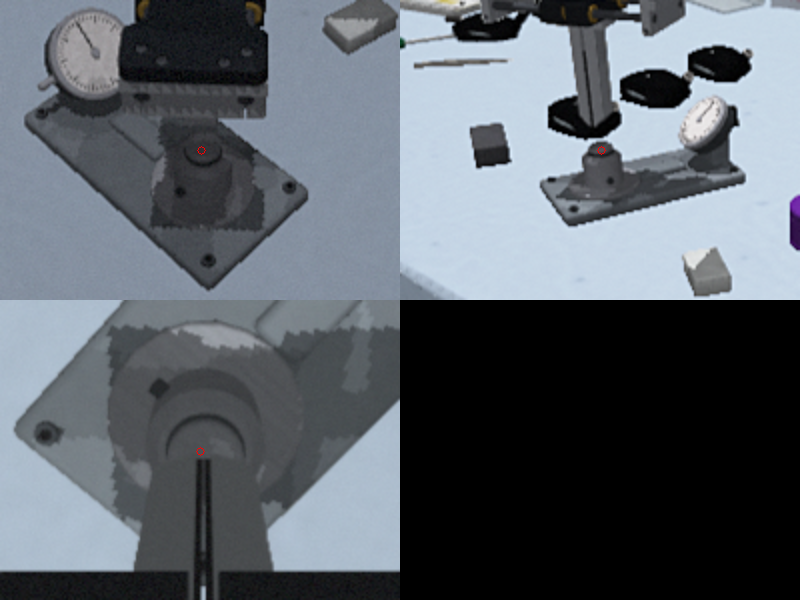

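The fingertips hang roughly 30 mm above the anvil, at scene crop (598,135) against the anvil at (601,148). The reported TCP isn't the real fingertip, so I'll measure the tip in the tool frame.

Run:
```python
from h import *
from rig import status
s=status.sense();T=R.from_quat(s["tool_rot"]);tcp=s["eef_pos"]
for n in("scene","wrist"):
    M=dict(np.load(n+"3.npz"));P=cloud(M);L=T.inv().apply(P-tcp)*1e3
    for lo in(-40,-35,-30,-25,-20):
        k=(np.hypot(L[:,0],L[:,1])<40)&(L[:,2]>lo-5)&(L[:,2]<lo)&(M["d"].ravel()>0)
        if k.any():print(n,lo,k.sum(),L[k].min(0).round(1),L[k].max(0).round(1))
    kt=np.abs(P[:,2])<.006;print(n,"table z med",np.median(P[kt,2]))
    k=(np.hypot(*(P[:,:2]-[.478,.192]).T)<.012)&(abs(P[:,2]-.057)<.004);print("anvil",k.sum(),P[k].mean(0))
# triangulate fingertip bottom corner seam: scene crop(598,135) wrist crop(202,458)
def full(n,c,ox,oy):
    M=dict(np.load(n+"3.npz"));q=M["mtx"]@R.from_quat(M["rotation"]).inv().apply(tcp-M["origin"]);u,v=q[:2]/q[2]
    a,b=int(np.clip(v-75,0,330)),int(np.clip(u-100,0,440));return M,((c[0]-ox)/2+b,(c[1]-oy)/2+a)
A,a=full("scene",(597,133),400,0);B,b=full("wrist",(203,459),0,300);x,e=tri(A,a,B,b);print(a,b,x,e,T.inv().apply(x-tcp)*1e3)
```

```text
scene -40 44 [-11.3 -11.9 -44.6] [  9.5  12.8 -40. ]
scene -35 27 [-12.6 -11.  -39.9] [ 10.5  10.5 -35.4]
scene -30 18 [-11.4  -6.6 -34.8] [ 10.2   5.4 -30.7]
scene table z med 0.0030066790074562144
anvil 63 [0.4756543  0.18978843 0.05662468]
wrist -40 193 [  9.  -11.6 -44.9] [ 11.7  12.7 -40. ]
wrist -35 165 [  9.2 -11.2 -40. ] [ 11.8  12.9 -35. ]
wrist -30 67 [  9.4  -5.1 -35. ] [ 11.6   7.3 -30.2]
wrist table z med 0.0031895132034432394
anvil 563 [0.48408424 0.19404583 0.05708547]
(189.5, 240.5) (319.5, 280.5) [0.47991753 0.19511338 0.06629344] 0.004412881308444184 [  2.65611417  -1.27983371 -16.44780044]
```

The real tip sits about 31 mm behind the reported TCP. I'll lower slowly and calibrate it by contact force.

Request:
move_arm([
  [[0, 0, 10], 0, 1],
  [[0, 0, 9], 0, 1],
  [[0, 0, 0], 0, 1],
])

```text
clock: 3.95
eef_pos: [0.4759, 0.1925, 0.0287]
tool_rot: [0.982, 0.189, -0.002, 0.0]
contact_force: [0.3, -0.3, -1.0]
finger_gap: 0.0004
finger_force: 0.0
```

Request:
move_arm([
  [[0, 0, 3], 0, 1],
  [[0, 0, 0], 0, 1],
])

```text
clock: 4.15
eef_pos: [0.4779, 0.1929, 0.0276]
tool_rot: [0.982, 0.189, -0.0, 0.0]
contact_force: [0.3, -0.2, -0.2]
finger_gap: 0.0004
finger_force: 0.0
```

Request:
move_arm([
  [[0, 0, 2], 0, 1],
  [[0, 0, 0], 0, 1],
])

```text
clock: 4.35
eef_pos: [0.4784, 0.193, 0.0267]
tool_rot: [0.982, 0.189, 0.0, 0.0]
contact_force: [-3.2, -0.2, 6.1]
finger_gap: 0.0004
finger_force: 3.1
```

Request:
move_arm([
  [[0, 0, 2], 0, 1],
  [[0, 0, 0], 0, 1],
])

```text
clock: 4.55
eef_pos: [0.4785, 0.1931, 0.025]
tool_rot: [0.982, 0.189, 0.0, 0.0]
contact_force: [-2.7, -0.2, 7.6]
finger_gap: 0.0005
finger_force: 3.8
```

Request:
move_arm([
  [[0, 0, 2], 0, 1],
  [[0, 0, 2], 0, 1],
  [[0, 0, 0], 0, 1],
])

```text
clock: 4.85
eef_pos: [0.4786, 0.1931, 0.0215]
tool_rot: [0.982, 0.189, 0.001, 0.0]
contact_force: [-3.1, 0.2, 9.9]
finger_gap: 0.0003
finger_force: 5.2
```

Request:
move_arm([
  [[0, 0, 1], 0, 1],
  [[0, 0, 0], 0, 1],
])

```text
clock: 5.05
eef_pos: [0.4787, 0.1931, 0.0207]
tool_rot: [0.982, 0.189, 0.001, 0.0]
contact_force: [-3.6, -1.3, 11.7]
finger_gap: 0.0007
finger_force: 5.5
```

Request:
move_arm([
  [[0, 0, 1], 0, 1],
  [[0, 0, 0], 0, 1],
  [[0, 0, 0], 0, 1],
])

```text
clock: 5.35
eef_pos: [0.4786, 0.1931, 0.0202]
tool_rot: [0.982, 0.189, 0.001, 0.0]
contact_force: [-5.0, -1.6, 13.9]
finger_gap: 0.0008
finger_force: 6.7
```

Request:
move_arm([
  [[0, 0, 1], 0, 1],
  [[0, 0, 0], 0, 1],
  [[0, 0, 0], 0, 1],
])

```text
clock: 5.65
eef_pos: [0.4787, 0.1931, 0.0201]
tool_rot: [0.982, 0.189, 0.0, 0.0]
contact_force: [-6.7, -2.4, 19.0]
finger_gap: 0.0001
finger_force: 9.7
```

The anvil bottoms at eef z = 0.0201 with 19 N, level with the spigot's top, so the tip offset is 29.4 mm. Next is the collar.

Request:
move_arm([
  [[0, 0, -30], 0, 1],
  [[0, 0, -35], 0, 1],
  [[0, 0, -35], 0, 1],
  [[-13, 42, 0], 0, 0],
  [[-13, 42, 0], 0, 0],
  [[-13, 42, 0], 0, 0],
  [[-13, 42, 0], 0, 0],
  [[-13, 42, 0], 0, 0],
  [[-13, 42, 0], 0, 0],
  [[-15, 41, 0], 0, 0],
])

```text
clock: 6.65
eef_pos: [0.5004, -0.1156, 0.1171]
tool_rot: [0.982, 0.189, 0.001, 0.0]
contact_force: [0.6, -0.2, -0.7]
finger_gap: 0.053
finger_force: 0.0
```

Request:
move_arm([
  [[0, 0, 0], -0.145, 0],
  [[0, 0, 0], -0.145, 0],
  [[0, 0, 0], -0.145, 0],
  [[0, 0, 0], -0.145, 0],
  [[0, 0, 0], -0.145, 0],
  [[0, 0, 0], -0.145, 0],
  [[0, 0, 0], 0, 0],
  [[0, 0, 0], 0, 0],
])

```text
clock: 7.45
eef_pos: [0.5002, -0.1137, 0.1169]
tool_rot: [0.812, 0.584, 0.0, 0.0]
contact_force: [-0.2, -0.2, 0.2]
finger_gap: 0.094
finger_force: 0.0
```

Run:
```python
from h import *
from rig import imaging,status
s=status.sense();m=imaging.camera_model("wrist");p,d=imaging.snapshot("wrist")
P=cloud(dict(m,d=d));T=R.from_quat(s["tool_rot"]);print(s["eef_pos"],s["finger_gap"],T.as_euler("xyz"))
a=disc(P,[.501,-.1135],.038,.036);print(a,T.inv().apply(np.r_[a[2][0],0]-s["eef_pos"])*1e3)
L=T.inv().apply(P-s["eef_pos"])*1e3;k=(d.ravel()>0)&(abs(L[:,1])<75)&(abs(L[:,0])<14)&(L[:,2]<-20)&(L[:,2]>-60);
for sg in(-1,1):
    q=L[k&(L[:,1]*sg>0)];print(len(q),q.min(0),q.max(0))
cv2.imwrite("pics/w4.png",p)
```

```text
[ 0.50020538 -0.11369006  0.11687194] 0.0940269962640537 [ 3.14139257e+00 -9.05593987e-06  1.24677412e+00]
(3554, array([ 0.5031, -0.1136,  0.0384]), ((0.5028616786003113, -0.11457329988479614), 0.028112253174185753)) [7.38546510e-03 2.77589873e+00 1.16872496e+02]
1165 [ -7.77397095 -57.55807115 -59.97890677] [ 11.18306984 -45.01827088 -29.91249022]
1169 [ -7.41719397  48.01048835 -59.99790946] [ 11.09568698  60.62671749 -30.05709304]
```

View pics/w4.png

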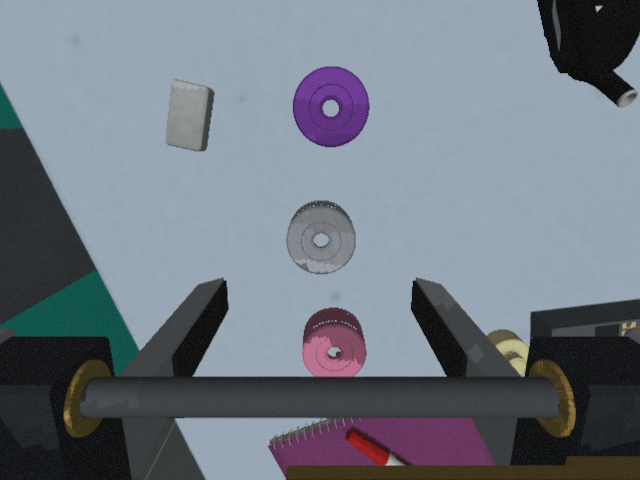

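The grey collar is at (321,240), centred between the open fingers, with purple at (331,107) and pink at (334,350) clear of them. Descending to grasp.

Request:
move_arm([
  [[0, 1.3, 35], 0, 0],
  [[0, 0, 35], 0, 0],
  [[0, 0, 35], 0, 0],
  [[0, 0, 22], 0, 0],
  [[0, 0, 10], 0, 0],
  [[0, 0, 0], 0, 0],
  [[0, 0, 0], 0, 1],
  [[0, 0, 0], 0, 1],
  [[0, 0, 0], 0, 1],
  [[0, 0, 0], 0, 1],
  [[0, 0, 0], 0, 1],
  [[0, 0, 0], 0, 1],
], grip_force=25)

```text
clock: 8.7
eef_pos: [0.5017, -0.1142, -0.0197]
tool_rot: [0.811, 0.585, 0.0, 0.0]
contact_force: [-0.8, -0.2, 2.4]
finger_gap: 0.0553
finger_force: 25.0
```

Request:
move_arm([
  [[0, 0, -5], 0, 1],
  [[0, 0, -10], 0, 1],
  [[0, 0, -20], 0, 1],
  [[0, 0, -30], 0, 1],
  [[0, 0, -35], 0, 1],
  [[0, 0, -20], 0, 1],
  [[0, 0, 0], 0, 1],
  [[0, 0, 0], 0, 1],
])

```text
clock: 9.5
eef_pos: [0.5009, -0.1139, 0.0996]
tool_rot: [0.811, 0.585, -0.0, -0.0]
contact_force: [-0.6, 0.1, -5.1]
finger_gap: 0.0554
finger_force: 25.0
```

Run:
```python
from h import *
from rig import imaging,status
s=status.sense();m=imaging.camera_model("wrist");p,d=imaging.snapshot("wrist")
P=cloud(dict(m,d=d));T=R.from_quat(s["tool_rot"]);L=T.inv().apply(P-s["eef_pos"])*1e3
k=(d.ravel()>0)&(np.hypot(L[:,0],L[:,1])<33)&(L[:,2]>-75)&(L[:,2]<0);h=np.histogram(L[k,2],np.arange(-75,5,2));print(h)
zt=h[1][np.argmax(h[0])]+1;q=L[k&(abs(L[:,2]-zt)<2.5)&(abs(L[:,1])<27)];print(s["eef_pos"],s["finger_gap"],s["contact_force"],"top z",np.median(q[:,2]),q.min(0),q.max(0))
np.savez("w5.npz",p=p,d=d,**m,tcp=s["eef_pos"],tr=s["tool_rot"]);cv2.imwrite("pics/w5.png",p)
```

```text
(array([ 127,  113,  112,  109,  110,  113,   98, 1328, 8718, 1034,  258,
        195,  113,  167,  173,  168,  158,  144,  133,  133,  141,  112,
        100,   84,  115,  108,   95,    8,    0,    0,    0,    0,    0,
          0,    0,    0,    0,    0,    0]), array([-75, -73, -71, -69, -67, -65, -63, -61, -59, -57, -55, -53, -51,
       -49, -47, -45, -43, -41, -39, -37, -35, -33, -31, -29, -27, -25,
       -23, -21, -19, -17, -15, -13, -11,  -9,  -7,  -5,  -3,  -1,   1,
         3]))
[ 0.50092603 -0.11390119  0.09957793] 0.0554087743188778 [-0.56910582  0.06849167 -5.05118423] top z -58.192132823050464 [-27.97841713 -26.99053199 -60.49260518] [ 28.15448545  26.98967018 -55.50106062]
```

View pics/w5.png

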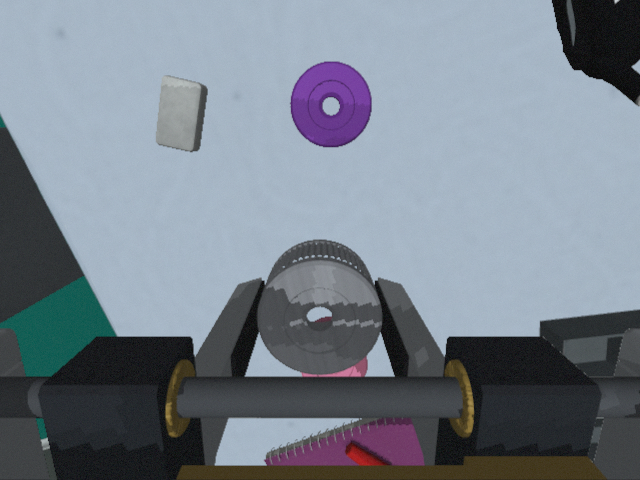

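Collar gripped: top face at about (319,315), level and centred, rim 19.7 mm above the reported TCP. Carrying it to just short of the gauge for a relative measurement.

Request:
move_arm([
  [[20, -10, 0], 0, 1],
  [[35, -20, 0], 0, 1],
  [[35, -20, 0], 0, 1],
  [[35, -20, 0], 0, 1],
  [[35, -20, 0], 0, 1],
  [[30, -18, 0], 0, 1],
  [[19, -10, 0], 0, 1],
  [[0, 0, 0], 0, 1],
  [[0, 0, 0], 0, 1],
  [[0, 0, 0], 0, 1],
], grip_force=25)

```text
clock: 10.55
eef_pos: [0.4548, 0.1206, 0.0988]
tool_rot: [0.811, 0.585, -0.001, -0.0]
contact_force: [0.4, 0.3, -3.2]
finger_gap: 0.0556
finger_force: 25.0
```

```bash
cat > m.py <<'E'
from h import *
from rig import imaging,status
s=status.sense();m=imaging.camera_model("wrist");p,d=imaging.snapshot("wrist")
P=cloud(dict(m,d=d));T=R.from_quat(s["tool_rot"]);L=T.inv().apply(P-s["eef_pos"])*1e3;L[d.ravel()==0]=1e4
print(s["eef_pos"],s["finger_gap"],s["joint_pos"][5])
def fit(q):
    h=cv2.convexHull(q.astype(np.float32));return cv2.minEnclosingCircle(h),cv2.fitEllipse(h)
q=L[(np.hypot(L[:,0],L[:,1])<32)&(abs(L[:,2]+58.2)<2)];print("collar",fit(q[:,:2]))
A=T.inv().apply(np.array([.4785,.193,.0565])-s["eef_pos"])*1e3;print("A",A)
for n,dz,r in(("anvil",0,18),("spig",7,24)):
    q=L[(np.hypot(*(L[:,:2]-A[:2]).T)<r)&(abs(L[:,2]-A[2]-dz)<2)];print(n,len(q),fit(q[:,:2]))
E
python3 m.py
```

```text
[0.45479205 0.12057069 0.09884178] 0.05557125193089896 0.39730535610516965
collar (((2.8998301029205322, 0.03804730623960495), 31.271644592285156), ((0.3075305223464966, 0.7723215818405151), (54.98358917236328, 60.731441497802734), 8.28504467010498))
A [76.26264534 -0.34578147 42.2467347 ]
anvil 900 (((75.73970031738281, 0.24004033207893372), 11.003056526184082), ((75.71428680419922, 0.23142926394939423), (21.691410064697266, 21.88683319091797), 134.55259704589844))
spig 1074 (((75.78581237792969, 0.254050076007843), 17.672473907470703), ((75.9173355102539, 0.18614359200000763), (34.13644027709961, 34.796566009521484), 99.56986236572266))
```

Request:
move_arm([
  [[30, -0.6, 0], 0, 1],
  [[30, 0, 0], 0, 1],
  [[15.8, 0, 10], 0, 1],
  [[0, 0, 25], 0, 1],
  [[0, 0, 20], 0, 1],
  [[0, 0, 5], 0, 1],
  [[0, 0, 0], 0, 1],
  [[0, 0, 0], 0, 1],
])

```text
clock: 11.4
eef_pos: [0.4799, 0.1932, 0.0408]
tool_rot: [0.811, 0.585, 0.001, 0.0]
contact_force: [0.4, 0.1, -2.6]
finger_gap: 0.0556
finger_force: 25.0
```

Request:
move_arm([
  [[0, 0, 3], 0, 1],
  [[0, 0, 3], 0, 1],
  [[0, 0, 3], 0, 1],
  [[0, 0, 0], 0, 1],
])

```text
clock: 11.8
eef_pos: [0.4783, 0.1935, 0.0305]
tool_rot: [0.811, 0.585, -0.0, -0.0]
contact_force: [0.6, -1.1, -3.4]
finger_gap: 0.0554
finger_force: 25.0
```

Request:
move_arm([
  [[0, 0, 2], 0, 1],
  [[0, 0, 2], 0, 1],
  [[0, 0, 2], 0, 1],
  [[0, 0, 0], 0, 1],
])

```text
clock: 12.2
eef_pos: [0.4783, 0.1935, 0.0244]
tool_rot: [0.811, 0.585, -0.0, -0.0]
contact_force: [-0.1, -0.0, -4.1]
finger_gap: 0.0555
finger_force: 25.0
```

Request:
move_arm([
  [[0, 0, 2], 0, 1],
  [[0, 0, 2], 0, 1],
  [[0, 0, 0], 0, 1],
])

```text
clock: 12.5
eef_pos: [0.4782, 0.1935, 0.0204]
tool_rot: [0.811, 0.585, -0.0, -0.0]
contact_force: [-0.7, -1.6, -3.3]
finger_gap: 0.0553
finger_force: 25.0
```

Request:
move_arm([
  [[0, 0, 3], 0, 1],
  [[0, 0, 3], 0, 1],
  [[0, 0, 2], 0, 1],
  [[0, 0, 0], 0, 1],
])

```text
clock: 12.9
eef_pos: [0.4782, 0.1935, 0.0123]
tool_rot: [0.811, 0.585, -0.001, -0.0]
contact_force: [-2.0, -1.1, -3.4]
finger_gap: 0.0557
finger_force: 25.0
```

Request:
move_arm([
  [[0, 0, 1], 0, 1],
  [[0, 0, 1], 0, 1],
  [[0, 0, 0], 0, 1],
  [[0, 0, 0], 0, 1],
])

```text
clock: 13.3
eef_pos: [0.4784, 0.1934, 0.011]
tool_rot: [0.811, 0.585, -0.0, -0.0]
contact_force: [-4.0, -1.9, 0.5]
finger_gap: 0.0554
finger_force: 25.0
```

Request:
move_arm([
  [[0, 0, 1], 0, 1],
  [[0, 0, 0], 0.06, 1],
  [[0, 0, 0], 0.06, 1],
  [[0, 0, 0], 0.06, 1],
  [[0, 0, 0], 0.06, 1],
  [[0, 0, 0], 0.06, 1],
  [[0, 0, 0], 0.06, 1],
  [[0, 0, 0], 0, 1],
])

```text
clock: 14.1
eef_pos: [0.4788, 0.1932, 0.0105]
tool_rot: [0.903, 0.43, -0.0, 0.0]
contact_force: [-3.7, -2.7, 3.0]
finger_gap: 0.0554
finger_force: 25.0
```

Request:
move_arm([
  [[0, 0, 0], 0.06, 1],
  [[0, 0, 0], 0.06, 1],
  [[0, 0, 0], 0.06, 1],
  [[0, 0, 0], 0.06, 1],
  [[0, 0, 0], 0.06, 1],
  [[0, 0, 0], 0.06, 1],
  [[0, 0, 0], 0, 1],
])

```text
clock: 14.8
eef_pos: [0.4786, 0.1934, 0.0095]
tool_rot: [0.965, 0.262, -0.0, 0.0]
contact_force: [-2.2, -2.1, -3.4]
finger_gap: 0.0554
finger_force: 25.0
```

Dropped: z fell and the force returned to weight only, so the keyways are over the pins. Pushing down.

Request:
move_arm([
  [[0, 0, 1], 0, 1],
  [[0, 0, 1], 0, 1],
  [[0, 0, 1], 0, 1],
  [[0, 0, 0], 0, 1],
], grip_force=40)

```text
clock: 15.2
eef_pos: [0.4786, 0.1934, 0.0069]
tool_rot: [0.965, 0.262, -0.0, 0.0]
contact_force: [-3.7, -3.7, -0.8]
finger_gap: 0.0554
finger_force: 40.0
```

Request:
move_arm([
  [[0, 0, 1], 0, 1],
  [[0, 0, 1], 0, 1],
  [[0, 0, 1], 0, 1],
  [[0, 0, 0], 0, 1],
], grip_force=55)

```text
clock: 15.6
eef_pos: [0.4786, 0.1934, 0.0046]
tool_rot: [0.965, 0.262, -0.0, 0.0]
contact_force: [-5.3, -4.7, 3.2]
finger_gap: 0.0552
finger_force: 55.0
```

```bash
python3 -c "
from rig import status;s=status.sense();print(s['eef_pos'],s['contact_force'],s['moment'])"
```

```text
[0.47859039 0.19339297 0.0046181 ] [-5.34596653 -4.66233967  3.22922861] [-0.72525358  0.9538678   0.00606833]
```

Spring contact is at about 0.0068, as predicted. On to home, expected at eef z ≈ 0.0003.

Request:
move_arm([
  [[0, 0, 1], 0, 1],
  [[0, 0, 1], 0, 1],
  [[0, 0, 1], 0, 1],
  [[0, 0, 1], 0, 1],
  [[0, 0, 0], 0, 1],
  [[0, 0, 0], 0, 1],
], grip_force=60)

```text
clock: 16.2
eef_pos: [0.4786, 0.1934, 0.0011]
tool_rot: [0.965, 0.262, -0.0, 0.0]
contact_force: [-6.7, -5.1, 7.3]
finger_gap: 0.0551
finger_force: 60.0
```

Request:
move_arm([
  [[0, 0, 1], 0, 1],
  [[0, 0, 1], 0, 1],
  [[0, 0, 0], 0, 1],
  [[0, 0, 0], 0, 1],
])

```text
clock: 16.6
eef_pos: [0.4786, 0.1933, 0.0004]
tool_rot: [0.965, 0.262, -0.001, 0.0]
contact_force: [-10.9, -5.7, 16.3]
finger_gap: 0.0552
finger_force: 60.0
```

Request:
move_arm([
  [[0, 0, 1], 0, 1],
  [[0, 0, 1], 0, 1],
  [[0, 0, 0], 0, 1],
  [[0, 0, 0], 0, 1],
])

```text
clock: 17.0
eef_pos: [0.4787, 0.1934, 0.0002]
tool_rot: [0.965, 0.262, -0.001, 0.0]
contact_force: [-15.2, -8.2, 28.5]
finger_gap: 0.055
finger_force: 60.0
```

It bottomed at 0.0003 as predicted, with 28 N. Checking the collar's height by depth in case it slipped in the grip.

Run:
```python
from h import *
from rig import imaging,status
s=status.sense();m=imaging.camera_model("wrist");p,d=imaging.snapshot("wrist")
P=cloud(dict(m,d=d));L=P-s["eef_pos"];k=(d.ravel()>0)&(np.hypot(L[:,0],L[:,1])<22)
k&=np.hypot(L[:,0],L[:,1])<.022;z=P[k&(P[:,2]>.05)&(P[:,2]<.075)];A=np.c_[z[:,:2],np.ones(len(z))]
print(len(z),np.median(z[:,2]),"tilt",np.linalg.lstsq(A,z[:,2],rcond=None)[0][:2])
k=(np.hypot(P[:,0]-.51,P[:,1]-.18)<.12)&(abs(P[:,2]-.016)<.003);print("base z",np.median(P[k,2]),s["dq"].max(),s["contact_force"])
cv2.imwrite("pics/end.png",p)
```

```text
7100 0.0583763895341103 tilt [-0.00127673  0.00760256]
base z 0.016745731296815808 0.002316279697620578 [-15.18701228  -8.16628423  28.50171386]
```

View pics/end.png

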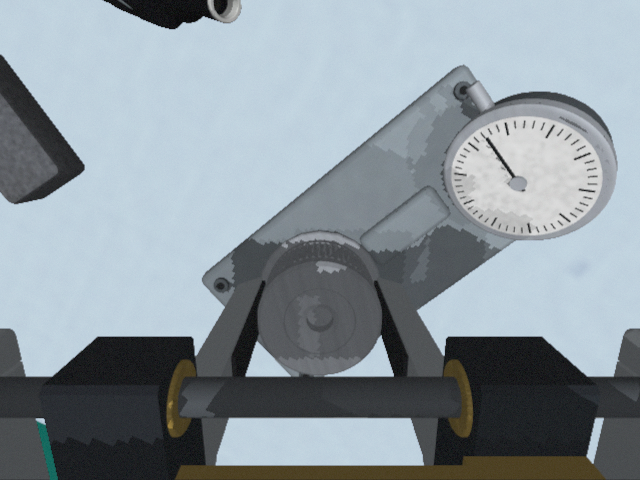

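The collar's top at (320,317) is 58.4 mm up (58 expected) and level. The pointer at (500,160) has swung round from its free position, and the anvil shows through the hole. The collar is home and held, so I'm handing in.

```bash
python3 -c "
from rig import ticket;print(ticket.sign_off())"
```

```text
the job is handed in; nothing more can be done
None
```

I pressed the empty gauge's anvil level with the spigot, set and turned the grey collar until its keyways dropped over the pins, and handed the job in with the arm holding it home (top face at 58.4 mm against 58 expected, about 28 N of push, no bystander touched); sign-off returned no verdict.

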